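# Thread the boring rod through the guide's two bushings and hold it ready

## Task

Take the boring rod (steel rod with the dark wooden handle) out of the tool rack and thread it down through the upper and then the lower bushing of the green boring guide, without forcing it. Finish while holding it still by its handle, its tip showing about 2 cm below the lower arm and hanging clear of the wooden blank underneath; do not let go. Leave the chisel, the goblet and the cup where they are.

Things in the scene. Friction and masses are not known exactly. Their poses are not given: they have to be found in the camera images.
- rod_grip (a point): Centre of the boring rod's handle: a smooth round dark-brown wooden handle, 26 mm in diameter and 80 mm long with a brass ferrule, on a round steel rod. z runs up along the rod. The handle reaches 40 mm above and 40 mm below this point; the rod's tip lies 165 mm below it. The whole is 205 mm long and weighs about 0.16 kg (0.11 to 0.21). It starts upright in either hole of the rack, hanging by the handle's lower end on the top board.
- rod_tip (a point): Tip of the boring rod, the centre of its lower end. z runs up along the rod. The steel rod is 10 mm in diameter and 125 mm long below the handle; its last 4 mm taper to 6 mm.
- upper_mouth (a point): Centre of the top rim of the upper bushing of the boring guide, 135 mm above the work surface: a straight vertical 14 mm hole through a 15 mm thick arm, rim chamfered by 3 mm (20 mm across at the top). z is up along the common axis of both bushings.
- lower_mouth (a point): Centre of the top rim of the lower bushing, exactly 55 mm below the upper one and the same in make (14 mm hole, 15 mm thick arm, chamfered). Under this arm are 45 mm of free space above the flat top of a round blank of pale wood that lies on the guide's foot, 20 mm above the work surface.
- guide: The boring guide, green-painted metal, fixed to the bench. Origin on the bench, straight below the bushings. Foot 180 x 110 mm, reaching 105 mm to -x and 75 mm to +x of the origin; at -x of it (from 61 to 85 mm) a post carries the two arms, 50 mm wide, reaching from 85 mm at -x to 25 mm at +x. Nothing of it stands higher than 135 mm.
- rack: Dark wooden tool rack, fixed to the bench; origin on the bench under its centre. Its top board (70 mm along x, 170 mm along y, 15 mm thick) has its upper face 145 mm above the bench, with two 16 mm holes at 45 mm to +y and -y of the centre; open below, foot 90 x 170 mm.
- chisel_grip (a point): Centre of the handle of a chisel, of the same size as the boring rod's but yellow with a steel ferrule, hanging in the other hole of the rack, its top 225 mm above the bench, so the drawn rod has to be carried round it. z is up. To be left alone.
- goblet_mid (a point): Half-way up a pale wooden goblet, 64 mm in diameter and 90 mm high, standing loose on the bench. To be left alone.
- cup_mid (a point): Half-way up a black cup, 70 mm in diameter and 75 mm high, standing loose on the bench. To be left alone.

How it is judged:
By the outcome, as a careful person would: the job done as asked, in the order asked, and still so for the second after the job is handed in, while the arm keeps its last pose, push and grip.
It also fails if it takes over 61 s, if anything falls off the work surface, if the arm or the gripper's body presses on something with over 40 N, if the wrist force passes 120 N, or if a joint passes its speed limit or range.

## Robot

A 6-joint arm with a two-finger parallel gripper is mounted at the origin on the work surface. World frame = base frame: x ahead of the robot, y to its left, z up, the work surface at z = 0. Lengths are in m, angles in rad, forces in N, time in s.
With the tool pointing down it reaches from about 0.275 to 0.725 m from the base axis. Payload 15.9 kg.
Tool frame: the origin (TCP) lies at the very end of the fingers, on their centre line; the grasp point (between the pads) lies 19 mm behind it; z points along the fingers, y is the direction in which the jaws open and shut (so a half turn about z gives the same grasp; the last joint's range is limited). The gripper opens to 85 mm and grips with 20 to 120 N. Pads are 22 mm wide; open, the fingers measure 114 mm over their backs; the gripper's body (76 mm by 85 mm) begins 54 mm behind the grasp point. The pads swing forward as they close: fully open they stand 13 mm farther back than shut.
Start: joints at [1.263, 0.213, -0.034, 1.323, 0, 1.571], TCP at [0.151, 0.476, 0.231] pointing down, gripper open.
Joint ranges: [-2.98, 2.98], [-0.74, 1.72], [-1.14, 1.35], [-2.1, 2.04], [-1.57, 1.44], [-3.14, 3.14]. Speed limits (rad/s): [1.89, 1.89, 2.39, 2.57, 3.14, 3.14].

## Interface

Orientations are given as a unit quaternion [x, y, z, w].
In Python, from rig import observe, cams, bot gives the robot as it stands. The module is installed in compiled form; this text tells all that it offers.
- The arm moves only by the shell command python3 -m pendant 'ROWS' [OPENING]. ROWS is JSON, a list of rows, each a list of 4 numbers: the shift along the tool's x, y, z in mm, then the turn about the tool's z in rad. In form: [[x, y, z, spin], ...]. A call has exactly 8 rows; each row is the pose to reach, as a shift and turn from the pose commanded when the call began, along the tool's axes at that moment; what a row does not reach only later rows make up. A row lasts 1/10 s, in which the tool goes at most 50 mm and 8.59 degrees, less where a joint would pass 70% of its speed; a pose out of reach is approached as far as the arm can. A call with a gripper value outside its range is refused whole. OPENING is the closure, from -1 (fully open) to 1 (shut), set as the call begins (- or left out, the last holds). The fingers move at their own pace and stop on an object; the grip force is fixed at half the most. Time passes only in rows, so rows that repeat a pose let the fingers close, or fill a call up. It gives the time, the measured TCP pose, the force and the opening at its end, in the units of the state.
- observe(): the state, without advancing time (a new reading comes with each control period).
- cams.snapshot(name): name is "scene" or "side" or "wrist"; returns the picture (480x640x3 uint8, blue, green, red); there is no depth.
- cams.camera_params(name): a dict with "fx", "fy", "cx", "cy" (pixels), "R" (3x3) and "t" (3): a world point X has camera coordinates R X + t; the wrist camera has in their place "hand_eye" (4x4, takes a point from camera to tool coordinates, whose origin is the TCP and whose axes are the flange's). Camera axes: x right, y down, z forward; pixel columns grow to the right and rows downward; lengths in m; the calibration is good to about 2 mm. A picture is of the moment at which its call begins: read the wrist's pose just before it. camera_params takes no time and is no camera call.
- bot.hand_in(): hands the job in, once; it reports no verdict.
The state is a dict: "time_s": time; "qpos": joint angles; "joint_velocities": joint speeds; "joint_efforts": joint torques, N m; "ee_pos": TCP position; "orientation": TCP orientation; "contact_force": force on the tool from outside, world axes, zero at the start; "ft_torque": the same for the moment, N m; "gripper_width": opening from 0.0 (shut) to 1.0 (fully open).
Only numpy, scipy, OpenCV 4.12 (cv2) and the standard library are available. Lean on these libraries where they do the work, as an engineer would, in place of code of your own. Each camera call takes 0.05 s, during which the arm holds its last target. There are 200 camera calls.

## Working session

There is one attempt and no reset: what is moved stays moved. The work goes in short steps, Python scripts to look and compute and a shell command to move; the robot and the scene stay as the last step left them, time stands still between calls to the robot, and variables do not carry over. Pictures are saved under pics/ and viewed, about 8 in all and at most 12, crops included, and the job is handed in when it is done.

```bash
mkdir -p pics; python3 - <<'E'
from rig import observe, cams, bot
import cv2,numpy as np
for n in("scene","side"):
    im=cams.snapshot(n); cv2.imwrite(f"pics/{n}0.png",im)
    p=cams.camera_params(n); print(n,{k:np.round(v,4).tolist() for k,v in p.items()})
print(np.round(cams.camera_params("wrist")["hand_eye"],4).tolist(), {k:v for k,v in cams.camera_params("wrist").items() if k!="hand_eye"})
print(observe())
E
```

```text
scene {'fx': 504.1771, 'fy': 504.1771, 'cx': 317.8155, 'cy': 246.2072, 'R': [[0.8222, 0.5692, 0.0019], [0.4926, -0.7099, -0.5034], [-0.2852, 0.4148, -0.8641]], 't': [-0.5271, -0.2274, 1.163]}
side {'fx': 506.5336, 'fy': 506.5336, 'cx': 312.3119, 'cy': 249.9162, 'R': [[0.8954, -0.4452, -0.007], [-0.3115, -0.6152, -0.7243], [0.3181, 0.6507, -0.6895]], 't': [-0.543, 0.2893, 0.6429]}
[[0.0002, -0.9588, -0.2841, 0.0718], [1.0, 0.0004, -0.0007, -0.0009], [0.0008, -0.2841, 0.9588, -0.1432], [0.0, 0.0, 0.0, 1.0]] {'fx': 386.0036754565854, 'fy': 386.0036754565854, 'cx': 314.16184242926835, 'cy': 233.1455235947344}
{'time_s': 0.1, 'qpos': array([ 1.26297525e+00,  2.13284712e-01, -3.49467279e-02,  1.32351820e+00,
        1.51011291e-06,  1.57080550e+00]), 'joint_velocities': array([-4.53245232e-04, -2.57918262e-04,  3.17371609e-03,  1.57022510e-04,
        6.05885198e-04,  6.62950669e-05]), 'joint_efforts': array([-3.29488314e-03, -6.87244391e+01,  4.87810385e+01,  1.19741773e-02,
       -1.16492520e-04, -4.04995956e-05]), 'ee_pos': array([0.15140186, 0.47621785, 0.23089646]), 'orientation': array([ 1.53308121e-01,  9.88178320e-01, -4.70906866e-04, -7.38171756e-05]), 'contact_force': array([ 0.19764222, -0.37819897, -0.67637161]), 'ft_torque': array([ 0.0265994 , -0.01500984, -0.00488526]), 'gripper_width': 0.999289510204229}
```

View pics/scene0.png

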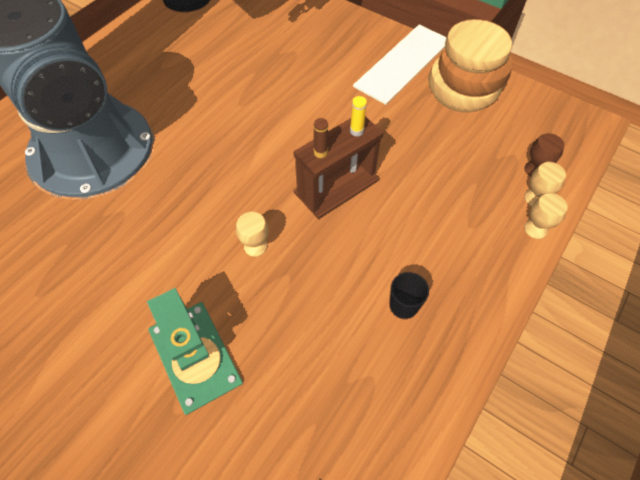

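View pics/side0.png

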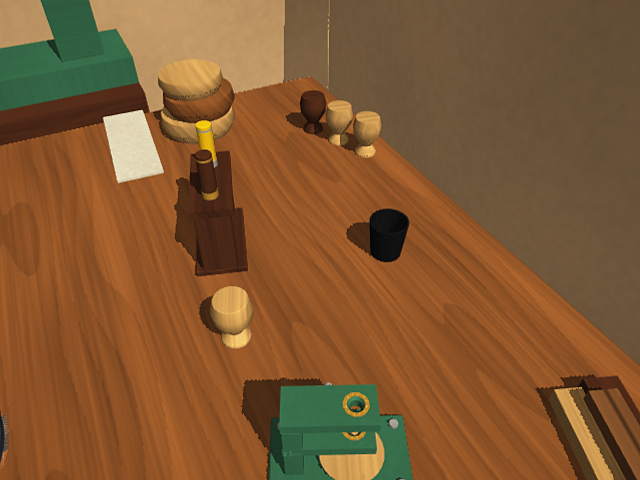

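The scene view shows the rod's handle top at about (321,123), the yellow chisel at (359,101), the upper bushing at (180,337), the goblet at (252,232) and the cup at (408,295). In the side view they are at (204,156), (205,126), (356,404), (233,315) and (388,235).

```bash
cat > h.py <<'E'
from rig import observe, cams, bot
import cv2,numpy as np
from scipy.spatial.transform import Rotation as Ro
def cam(n,st=None):
    p=cams.camera_params(n); K=np.array([[p['fx'],0,p['cx']],[0,p['fy'],p['cy']],[0,0,1]])
    if n=="wrist":
        st=st or observe(); T=np.eye(4);T[:3,:3]=Ro.from_quat(st['orientation']).as_matrix();T[:3,3]=st['ee_pos']
        M=np.linalg.inv(T@p['hand_eye']); return K,M[:3,:3],M[:3,3]
    return K,np.array(p['R']),np.array(p['t'])
def ray(c,uv):
    K,R,t=c; return -R.T@t, R.T@np.linalg.inv(K)@np.array([*uv,1.])
def onz(c,uv,z):
    o,d=ray(c,uv); return o+d*(z-o[2])/d[2]
def tri(c1,u1,c2,u2):
    P=[c[0]@np.c_[c[1],c[2]] for c in(c1,c2)]
    X=cv2.triangulatePoints(P[0],P[1],np.array(u1,float),np.array(u2,float))[:,0]; return X[:3]/X[3]
def proj(c,X):
    K,R,t=c; q=K@(R@np.array(X)+t); return q[:2]/q[2]
def totool(X,st=None):
    st=st or observe(); return Ro.from_quat(st['orientation']).as_matrix().T@(np.array(X)-st['ee_pos'])*1000
E
python3 - <<'E'
from h import *
S,D=cam("scene"),cam("side"); np.set_printoptions(precision=4,suppress=True)
for n,a,b,z in(("rodtop",(321,123),(204,156),.225),("chtop",(359,101),(205,126),.225),("upper",(180.5,337),(356,404),.135),("gob",(252,232),(233,315),.05),("cup",(408,295),(388,235),.037)):
    print(n,onz(S,a,z),onz(D,b,z),tri(S,a,D,b))
# finer: ring by colour in guide
for n,c,box in(("scene",S,(150,300,215,375)),("side",D,(330,380,385,428))):
    im=cv2.imread(f"pics/{n}0.png"); x0,y0,x1,y1=box
    h=cv2.cvtColor(im[y0:y1,x0:x1],cv2.COLOR_BGR2HSV)
    m=cv2.inRange(h,(12,120,90),(32,255,255)); k,l,s,ce=cv2.connectedComponentsWithStats(m)
    for i in range(1,k):
        if s[i,4]>25: print(n,s[i],ce[i]+[x0,y0],onz(c,s[i,:2]+s[i,2:4]/2-.5+[x0,y0],.135))
# guide x axis from arm top edges: left/right top corners, side and scene
print("arm corners",[onz(S,u,.135) for u in((149,300),(176,290),(208,351),(180,367))],[onz(D,u,.135) for u in((281,388),(376,385),(380,424),(280,430))])
print("rack top",[onz(S,u,.145) for u in((295,153),(369,116),(385,128),(308,169))])
E
```

```text
rodtop [0.517  0.1885 0.225 ] [0.513  0.1765 0.225 ] [0.515  0.1919 0.2175]
chtop [0.5435 0.2733 0.225 ] [0.5416 0.2613 0.225 ] [0.5432 0.275  0.2198]
upper [ 0.5442 -0.2393  0.135 ] [ 0.5415 -0.242   0.135 ] [ 0.5427 -0.2394  0.1308]
gob [0.4749 0.013  0.05  ] [0.4775 0.0096 0.05  ] [0.4767 0.0108 0.0511]
cup [0.7924 0.0756 0.037 ] [0.7935 0.0688 0.037 ] [0.7937 0.0729 0.0363]
scene [ 32   0  33  25 267] [203.3258 306.1948] [ 0.5386 -0.1918  0.135 ]
scene [ 0 11  6 16 54] [151.5926 319.7222] [ 0.4862 -0.2418  0.135 ]
scene [ 21  28  19  18 153] [180.0327 336.8431] [ 0.543  -0.2392  0.135 ]
scene [  0  36  17  39 354] [155.3475 361.0339] [ 0.5355 -0.2807  0.135 ]
scene [ 51  38  14  20 131] [208.7557 345.9695] [ 0.5903 -0.2281  0.135 ]
scene [34 50 13  7 39] [190.5128 353.6154] [ 0.5739 -0.2502  0.135 ]
side [  0   0  55  35 437] [367.016  388.6545] [ 0.5469 -0.235   0.135 ]
side [ 13  12  27  25 298] [355.9262 404.2886] [ 0.5415 -0.242   0.135 ]
arm corners [array([ 0.4587, -0.2215,  0.135 ]), array([ 0.4826, -0.183 ,  0.135 ]), array([ 0.5946, -0.232 ,  0.135 ]), array([ 0.5762, -0.2754,  0.135 ])] [array([ 0.4749, -0.186 ,  0.135 ]), array([ 0.574 , -0.2315,  0.135 ]), array([ 0.5528, -0.2742,  0.135 ]), array([ 0.4534, -0.232 ,  0.135 ])]
rack top [array([0.4769, 0.1598, 0.145 ]), array([0.5426, 0.3233, 0.145 ]), array([0.5857, 0.3138, 0.145 ]), array([0.5199, 0.1422, 0.145 ])]
```

Both views agree to about 1 cm: rod at (0.515, 0.19), chisel at (0.545, 0.275), guide at (0.543, -0.240). The rack corners give the rod at (0.515, 0.193). I will go above the rod with the jaws closing across the rack, and look with the wrist camera.

```bash
python3 -m pendant '[[-20,-5,-30,0.12],[-50,-20,-60,0.26],[-95,-35,-60,0.4],[-140,-50,-60,0.54],[-185,-65,-60,0.68],[-230,-85,-60,0.82],[-275,-100,-60,0.96],[-320,-120,-60,1.1]]' -1
python3 -c "
from h import *
print(totool([.515,.192,.29]), observe()['qpos'])"
```

```text
time_s: 0.9
ee_pos: [0.4213, 0.2637, 0.2911]
orientation: [0.649, 0.76, -0.0, -0.0]
contact_force: [0.7, 0.3, 0.1]
gripper_width: 0.999
[-85.52885714  81.26236606   1.07686215] [5.59213806e-01 2.06286606e-01 1.07465679e-01 1.47219387e+00
 1.14741976e-04 1.97269408e+00]
```

```bash
python3 -m pendant '[[-22,20,0,0.13],[-44,40,0,0.26],[-64,60,0,0.39],[-80,76,0,0.5],[-86,81,0,0.53],[-86,81,0,0.53],[-86,81,0,0.53],[-86,81,0,0.53]]'
python3 - <<'E'
from h import *
st=observe(); im=cams.snapshot("wrist"); cv2.imwrite("pics/w1.png",im); c=cam("wrist",st)
print(st['ee_pos'],st['orientation'],Ro.from_quat(st['orientation']).as_matrix()[:,1])
print(proj(c,[.515,.192,.225]),proj(c,[.545,.275,.225]), proj(c,st['ee_pos']))
E
```

```text
time_s: 1.7
ee_pos: [0.5133, 0.1941, 0.2915]
orientation: [0.824, 0.567, 0.0, -0.0]
contact_force: [0.4, -0.9, -0.2]
gripper_width: 1.0
[0.51326795 0.19411975 0.29149422] [ 8.23552092e-01  5.67240642e-01  5.76814770e-05 -5.00232725e-05] [ 9.34304440e-01 -3.56476104e-01 -1.69549855e-05]
[317.2527398 250.6272224] [314.62098314  86.79999028] [312.65952411 300.94560507]
```

View pics/w1.png

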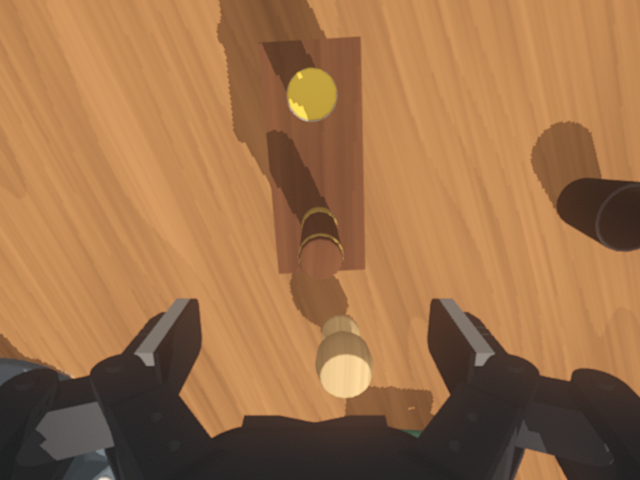

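The wrist view shows the rod's top centre at about (322,257), the chisel at (312,95), and the goblet at (343,365) between and below the fingers, well under them.

```bash
python3 - <<'E'
from h import *
im=cv2.imread("pics/w1.png"); c=cam("wrist")
X=onz(c,(322,257),.225); print(X, onz(c,(312,95),.225)); X[2]=.18; print(totool(X))
print(im[257,322],im[240,322],im[220,322],im[265,340],im[265,350])
E
```

```text
[0.51623891 0.18738546 0.225     ] [0.54242267 0.27180648 0.225     ]
[ -5.28526705   5.12217461 111.52638441]
[ 62  90 144] [ 58  84 133] [36 53 83] [ 66  99 153] [ 60  89 139]
```

```bash
python3 -m pendant '[[-5,5,5,0],[-5,5,20,0],[-5,5,40,0],[-5,5,60,0],[-5,5,80,0],[-5,5,98,0],[-5,5,108,0],[-5,5,110,0]]'
python3 -m pendant '[[0,0,0,0],[0,0,0,0],[0,0,0,0],[0,0,0,0],[0,0,0,0],[0,0,0,0],[0,0,0,0],[0,0,0,0]]' 1
python3 - <<'E'
from h import *
cv2.imwrite("pics/w2.png",np.vstack([cams.snapshot("wrist")[100:400],cams.snapshot("side")[60:340]])); print(observe()['gripper_width'])
E
```

```text
time_s: 2.55
ee_pos: [0.5162, 0.1867, 0.1803]
orientation: [0.824, 0.566, -0.001, -0.0]
contact_force: [-0.3, 0.0, -0.4]
gripper_width: 0.998
time_s: 3.35
ee_pos: [0.5171, 0.1871, 0.1818]
orientation: [0.824, 0.566, 0.0, 0.0]
contact_force: [-2.2, 0.3, 6.6]
gripper_width: 0.291
0.2933179002826934
```

View pics/w2.png

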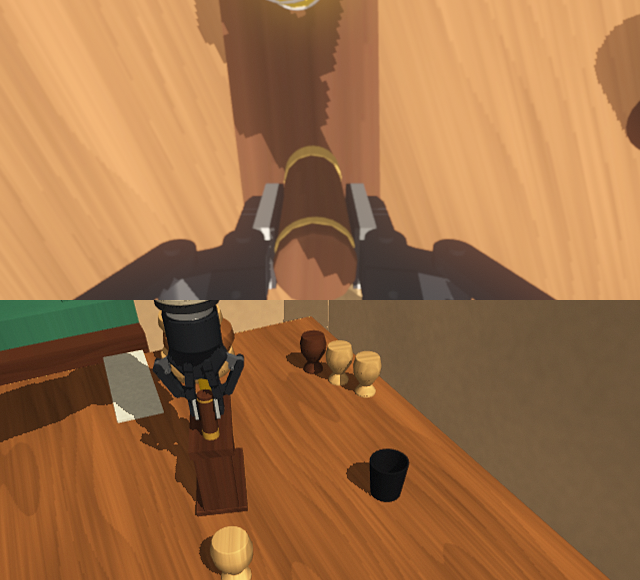

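Grip is good (25 mm opening on a 26 mm handle). Next I lift straight out by 150 mm.

```bash
python3 -m pendant '[[0,0,-5,0],[0,0,-20,0],[0,0,-42,0],[0,0,-65,0],[0,0,-90,0],[0,0,-115,0],[0,0,-138,0],[0,0,-150,0]]'
python3 -c "
from h import *
print(observe()['gripper_width'],totool([.543,-.240,.331]))"
```

```text
time_s: 4.25
ee_pos: [0.517, 0.187, 0.3334]
orientation: [0.824, 0.566, 0.001, 0.0]
contact_force: [0.2, -0.6, -1.8]
gripper_width: 0.293
0.2928662428974115 [-389.28881565  177.45678308    2.19278221]
```

```bash
python3 -m pendant '[[-10,4,0,0],[-30,14,0,0],[-58,27,0,0],[-90,41,0,0],[-122,56,0,0],[-154,70,0,0],[-186,85,0,0],[-215,98,0,0]]'
python3 -m pendant '[[-25,11,0,0],[-55,25,0,0],[-85,39,0,0],[-115,53,0,0],[-140,64,0,0],[-160,73,0,0],[-171,78,0,0],[-174,79,0,0]]'
python3 -m pendant '[[0,0,0,0],[0,0,0,0],[0,0,0,0],[0,0,0,0],[0,0,0,0],[0,0,0,0],[0,0,0,0],[0,0,0,0]]'
python3 - <<'E'
from h import *
st=observe(); ims={n:cams.snapshot(n) for n in("wrist","scene","side")}
for n in ims: cv2.imwrite(f"pics/{n}3.png",ims[n])
R=Ro.from_quat(st['orientation']).as_matrix(); tip=st['ee_pos']+R@[0,0,.131]; 
print(st['ee_pos'],tip,totool([.543,-.24,.33]))
def crop(n,s,w,h,k):
    c=cam(n,st); u=proj(c,tip-[0,0,.01]).round().astype(int); x,y=max(0,min(640-w,u[0]-w//2)),max(0,min(480-h,u[1]-h//2)); print(n,"origin",x,y,"scale",k, "tip pred",u)
    return cv2.resize(ims[n][y:y+h,x:x+w],None,fx=k,fy=k,interpolation=cv2.INTER_CUBIC)
cv2.imwrite("pics/c3.png",np.hstack([crop(n,st,130,150,3) for n in("scene","side")]))
c=cam("wrist",st); print(proj(c,tip),proj(c,[.543,-.24,.135]))
E
```

```text
time_s: 5.05
ee_pos: [0.5305, -0.0511, 0.3305]
orientation: [0.824, 0.566, -0.001, -0.0]
contact_force: [0.2, 0.4, -0.7]
gripper_width: 0.29
time_s: 5.85
ee_pos: [0.542, -0.2408, 0.3305]
orientation: [0.825, 0.566, -0.0, -0.001]
contact_force: [0.9, 0.4, -1.0]
gripper_width: 0.286
time_s: 6.65
ee_pos: [0.5425, -0.2396, 0.3313]
orientation: [0.824, 0.566, -0.0, 0.0]
contact_force: [-0.4, -0.1, -1.9]
gripper_width: 0.292
[ 0.54246588 -0.23960219  0.33131129] [ 0.54246581 -0.23960659  0.20031129] [-0.16617746  0.64896733  1.27657278]
scene origin 106 248 scale 3 tip pred [171 323]
side origin 293 299 scale 3 tip pred [358 374]
[313.36097596 219.96965525] [314.23491113 201.75578931]
```

View pics/c3.png

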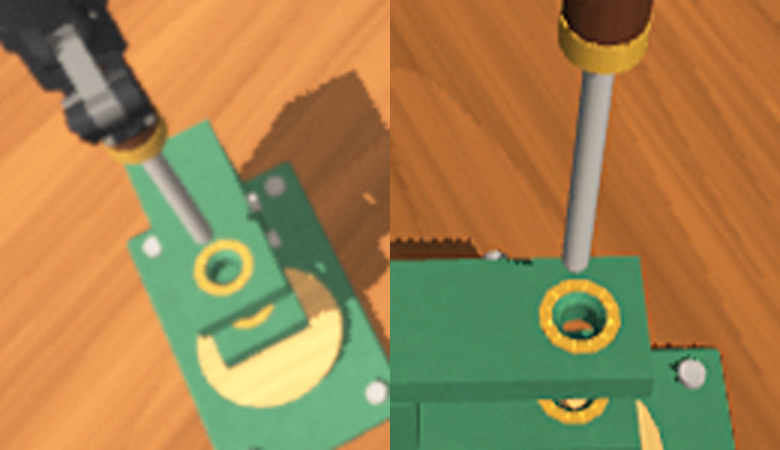

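View pics/wrist3.png

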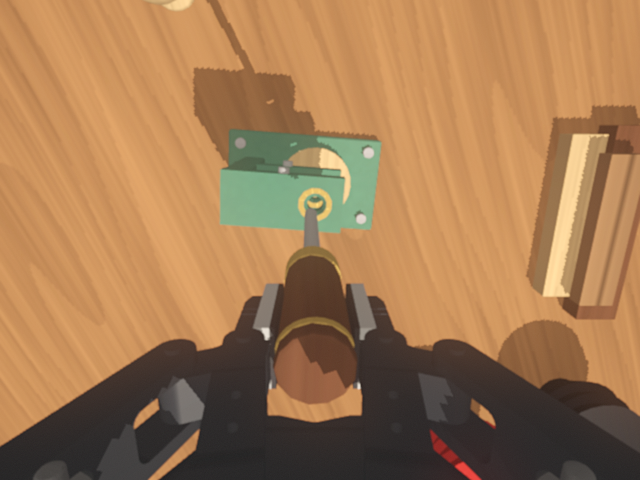

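The tip sits above the bushing in both views: scene (174,327) against ring (180,337), side (355,388) against ring (356,404). The wrist view shows the rod running to the ring at (315,205). I will fit the rod's axis by colour and compare it with the ring in the same cameras.

```bash
cat > rod.py <<'E'
from h import *
np.set_printoptions(precision=4,suppress=True)
def rodline(im,box):
    x0,y0,x1,y1=box; h=cv2.cvtColor(im[y0:y1,x0:x1],cv2.COLOR_BGR2HSV)
    m=cv2.inRange(h,(0,0,60),(179,60,235)); k,l,s,c=cv2.connectedComponentsWithStats(m)
    i=1+np.argmax(s[1:,4]); ys,xs=np.nonzero(l==i)
    P=np.c_[xs,ys]+[x0,y0]; vx,vy,px,py=cv2.fitLine(P.astype(np.float32),cv2.DIST_L2,0,.01,.01).ravel()
    d=np.array([vx,vy]); d*=np.sign(d[1]); t=(P-[px,py])@d
    return np.array([px,py])+d*t.min(),np.array([px,py])+d*t.max(),s[i]
def axis(S,D,a,b): # plane-plane intersection of the rod's image lines
    n=[]; 
    for c,(p,q) in((S,a),(D,b)):
        o,r1=ray(c,p);_,r2=ray(c,q); v=np.cross(r1,r2); n.append((v/np.linalg.norm(v),o))
    A=np.array([n[0][0],n[1][0]]); bb=np.array([n[0][0]@n[0][1],n[1][0]@n[1][1]])
    return lambda z: np.r_[np.linalg.solve(A[:,:2],bb-A[:,2]*z),z]
E
python3 - <<'E'
from rod import *
S,D=cam("scene"),cam("side")
a=rodline(cv2.imread("pics/scene3.png"),(153,298,182,330)); b=rodline(cv2.imread("pics/side3.png"),(340,318,372,392)); print(a,b)
f=axis(S,D,a[:2],b[:2]); print("axis",f(.17),f(.27))
print("tip tri",tri(S,a[1],D,b[1]))
u=tri(S,(180.1,337),D,(356.1,404.2)); print("upper",u, "err at z.135", f(.135)-u)
st=observe(); c=cam("wrist",st); print("tool shift for tip", totool(st['ee_pos']+u-f(.17))[:2], "wrist ring at .135",onz(c,(315,204),.135))
E
```

```text
(array([155.9511, 300.6658]), array([174.9044, 328.3815]), array([  0,   1,  24,  31, 260], dtype=int32)) (array([361.9443, 323.4764]), array([354.0161, 389.1227]), array([ 10,   5,  17,  67, 609], dtype=int32))
axis [ 0.54   -0.2378  0.17  ] [ 0.5413 -0.2386  0.27  ]
tip tri [ 0.5396 -0.2378  0.1616]
upper [ 0.5425 -0.2398  0.1313] err at z.135 [-0.0028  0.0023  0.0037]
tool shift for tip [-1.0292  2.9851] wrist ring at .135 [ 0.5429 -0.2422  0.135 ]
```

```bash
python3 -m pendant '[[-1,3,0,0],[-1,3,4,0],[-1,3,10,0],[-1,3,16,0],[-1,3,22,0],[-1,3,24,0],[-1,3,24,0],[-1,3,24,0]]'
python3 - <<'E'
from rod import *
st=observe(); S,D=cam("scene"),cam("side"); A,B=cams.snapshot("scene"),cams.snapshot("side")
cv2.imwrite("pics/c4.png",np.hstack([cv2.resize(A[290:390,140:230],None,fx=4.3,fy=4.3,interpolation=cv2.INTER_CUBIC),cv2.resize(B[335:435,312:402],None,fx=4.3,fy=4.3,interpolation=cv2.INTER_CUBIC)]))
print(st['ee_pos'])
E
```

```text
time_s: 7.6
ee_pos: [0.5449, -0.2416, 0.3075]
orientation: [0.824, 0.566, 0.0, 0.0]
contact_force: [-0.1, 0.6, -1.7]
gripper_width: 0.289
[ 0.5449 -0.2416  0.3075]
```

View pics/c4.png

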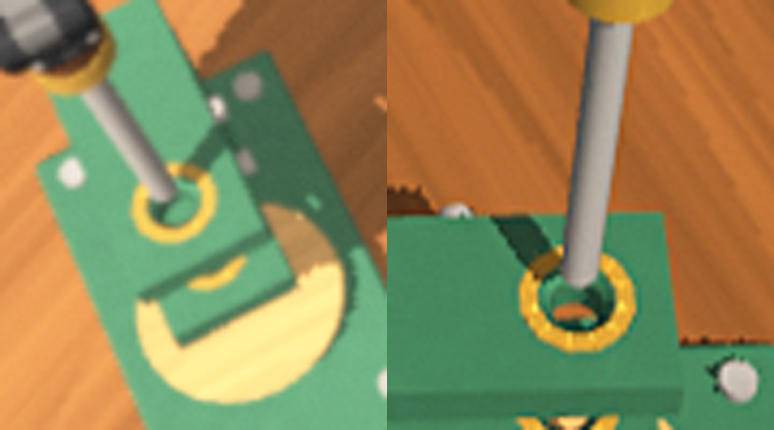

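The tip is just above the ring. Scene: tip (178.4,335.3), ring centre (180.5,337.2). Side: tip (356.4,401.3), ring centre (356.2,404.5).

```bash
python3 - <<'E'
from rod import *
S,D=cam("scene"),cam("side"); t=tri(S,(178.4,335.1),D,(356.4,401)); u=tri(S,(180.4,337.1),D,(356.2,404.4)); print(t,u,u-t)
st=observe(); print(totool(st['ee_pos']+u-t))
E
```

```text
[ 0.5419 -0.2403  0.1397] [ 0.5427 -0.2397  0.1306] [ 0.0008  0.0007 -0.0091]
[0.8926 0.4569 9.1017]
```

Aligned to about 1 mm, with 9 mm to go. I will enter gently and watch the force.

```bash
python3 -m pendant '[[1,0.5,2,0],[1,0.5,4,0],[1,0.5,7,0],[1,0.5,10,0],[1,0.5,13,0],[1,0.5,16,0],[1,0.5,18,0],[1,0.5,18,0]]'
python3 -m pendant '[[0,0,2,0],[0,0,4,0],[0,0,6,0],[0,0,8,0],[0,0,10,0],[0,0,12,0],[0,0,12,0],[0,0,12,0]]'
python3 - <<'E'
from h import *
st=observe(); print(st['contact_force'],st['ft_torque'],st['ee_pos'],st['gripper_width'])
A,B=cams.snapshot("scene"),cams.snapshot("side")
cv2.imwrite("pics/c5.png",np.hstack([cv2.resize(A[290:390,140:230],None,fx=4.3,fy=4.3,interpolation=cv2.INTER_CUBIC),cv2.resize(B[350:450,312:402],None,fx=4.3,fy=4.3,interpolation=cv2.INTER_CUBIC)]))
E
```

```text
time_s: 8.5
ee_pos: [0.5456, -0.2408, 0.289]
orientation: [0.824, 0.566, -0.0, -0.0]
contact_force: [-0.2, 0.5, -1.5]
gripper_width: 0.288
time_s: 9.3
ee_pos: [0.5457, -0.2409, 0.2773]
orientation: [0.824, 0.566, -0.0, -0.0]
contact_force: [-0.2, -0.5, -1.2]
gripper_width: 0.29
[-0.24652904 -0.54466027 -1.21149142] [0.02541748 0.02108533 0.0061966 ] [ 0.54570409 -0.24085132  0.2772998 ] 0.29012332414921305
```

View pics/c5.png

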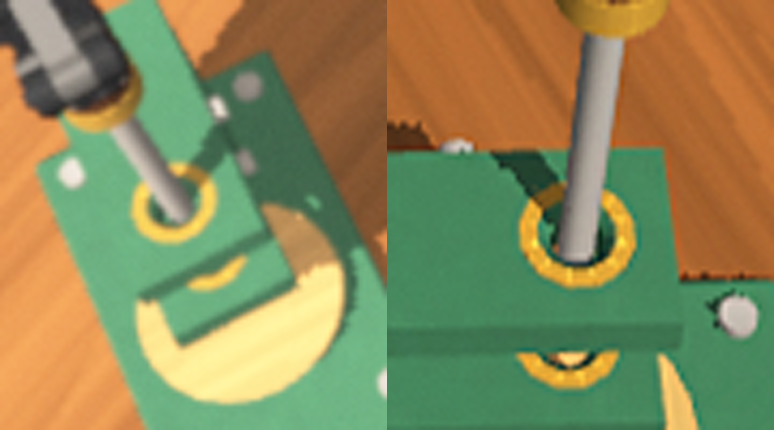

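It is inside the upper bushing without contact force. I continue down to just above the lower one.

```bash
python3 -m pendant '[[0,0,3,0],[0,0,7,0],[0,0,11,0],[0,0,15,0],[0,0,19,0],[0,0,23,0],[0,0,26,0],[0,0,27,0]]'
python3 -m pendant '[[0,0,1,0],[0,0,2,0],[0,0,4,0],[0,0,6,0],[0,0,8,0],[0,0,9,0],[0,0,10,0],[0,0,10,0]]'
python3 - <<'E'
from h import *
st=observe(); print(st['contact_force'],st['ft_torque'],st['ee_pos'])
A,B=cams.snapshot("scene"),cams.snapshot("side")
cv2.imwrite("pics/c6.png",np.hstack([cv2.resize(A[300:400,140:230],None,fx=4.3,fy=4.3,interpolation=cv2.INTER_CUBIC),cv2.resize(B[370:470,312:402],None,fx=4.3,fy=4.3,interpolation=cv2.INTER_CUBIC)]))
E
```

```text
time_s: 10.2
ee_pos: [0.5456, -0.2408, 0.2499]
orientation: [0.824, 0.566, -0.0, -0.0]
contact_force: [-0.3, -0.2, -0.6]
gripper_width: 0.291
time_s: 11.0
ee_pos: [0.5457, -0.2408, 0.2402]
orientation: [0.824, 0.566, -0.0, -0.0]
contact_force: [0.2, -0.4, -1.1]
gripper_width: 0.289
[ 0.19348463 -0.35958705 -1.14982727] [-0.01880163 -0.02424118  0.01101371] [ 0.54568844 -0.24083738  0.24019136]
```

View pics/c6.png

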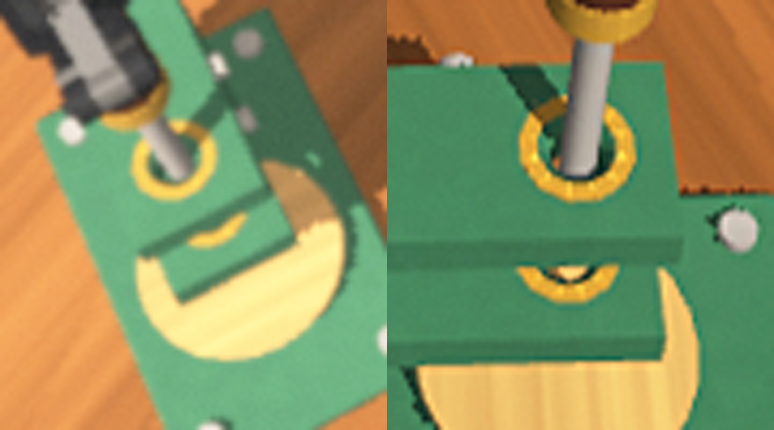

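The rod stands centrally in the upper ring with no contact. Now I enter the lower bushing.

```bash
python3 -m pendant '[[0,0,1,0],[0,0,3,0],[0,0,5,0],[0,0,7,0],[0,0,9,0],[0,0,10,0],[0,0,10,0],[0,0,10,0]]'
python3 -c "
from h import *
s=observe();print(s['contact_force'],s['ft_torque'],s['ee_pos'])"
```

```text
time_s: 11.9
ee_pos: [0.5457, -0.2408, 0.2303]
orientation: [0.824, 0.566, 0.0, -0.0]
contact_force: [-0.1, -0.1, -2.6]
gripper_width: 0.287
[-0.06820371 -0.10154892 -2.56131646] [0.0284233  0.02571326 0.03607312] [ 0.54572867 -0.24083505  0.23033579]
```

```bash
python3 -m pendant '[[0,0,3,0],[0,0,6,0],[0,0,10,0],[0,0,14,0],[0,0,18,0],[0,0,21,0],[0,0,23,0],[0,0,23,0]]'
python3 -m pendant '[[0,0,0,0],[0,0,0,0],[0,0,0,0],[0,0,0,0],[0,0,0,0],[0,0,0,0],[0,0,0,0],[0,0,0,0]]'
python3 - <<'E'
from h import *
s=observe();print(s['contact_force'],s['ft_torque'],s['ee_pos'],s['gripper_width'])
A,B=cams.snapshot("scene"),cams.snapshot("side")
for n,X in(("scene",[.5435,-.241,.045]),("side",[.5435,-.241,.045])): print(n,proj(cam(n),X),proj(cam(n),[.5435,-.241,.065]),proj(cam(n),[.5435,-.241,.17]))
cv2.imwrite("pics/A7.png",A);cv2.imwrite("pics/B7.png",B)
cv2.imwrite("pics/c7.png",np.hstack([cv2.resize(A[300:400,140:230],None,fx=4.3,fy=4.3,interpolation=cv2.INTER_CUBIC),cv2.resize(B[370:470,312:402],None,fx=4.3,fy=4.3,interpolation=cv2.INTER_CUBIC)]))
E
```

```text
time_s: 12.7
ee_pos: [0.5456, -0.2408, 0.207]
orientation: [0.824, 0.566, -0.0, -0.0]
contact_force: [-0.2, -1.0, -1.3]
gripper_width: 0.288
time_s: 13.5
ee_pos: [0.5457, -0.2409, 0.2073]
orientation: [0.824, 0.566, -0.0, -0.0]
contact_force: [0.2, 0.7, -1.8]
gripper_width: 0.29
[ 0.1578273   0.71890014 -1.78976898] [-0.03829882 -0.03491575  0.01778128] [ 0.54571896 -0.24086146  0.20727981] 0.2901992666425504
scene [191.73483647 355.70898752] [189.1993635  351.97215272] [173.99919608 329.56981782]
side [353.18041256 440.0330829 ] [353.98314331 432.35567685] [358.86786933 385.6376148 ]
```

View pics/c7.png

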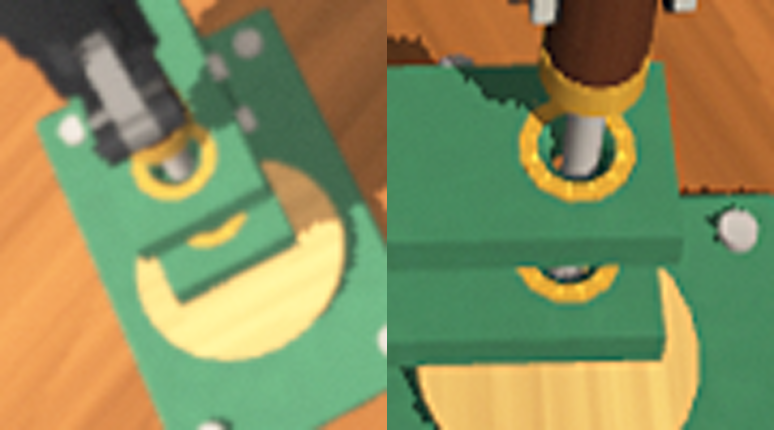

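Side view: steel shows inside the lower ring (crop (565,272)) and the ferrule's lower edge is at about (361,397) px, as expected for a handle bottom at z = 0.17. I make one numeric check of the bystanders, then hand in.

```bash
python3 - <<'E'
from h import *
for n,m,boxes in(("scene","A7",dict(gob=(232,205,275,258),cup=(385,268,432,320),chisel=(350,95,368,135))),("side","B7",dict(gob=(205,282,258,350),cup=(365,205,412,264),chisel=(196,120,216,148)))):
    a,b=cv2.imread(f"pics/{n}0.png"),cv2.imread(f"pics/{m}.png")
    for k,(x0,y0,x1,y1) in boxes.items(): print(n,k,np.mean(cv2.absdiff(a,b)[y0:y1,x0:x1]>25).round(3))
bot.hand_in(); s=observe(); print(s['time_s'],s['ee_pos'],s['contact_force'])
E
```

```text
scene gob 0.439
scene cup 0.0
scene chisel 0.017
side gob 0.624
side cup 0.847
side chisel 0.486
the job is handed in; nothing more can be done
the job is handed in; nothing more can be done
```

The goblet and side-view differences could be the arm in front or its shadow, so I check the saved pictures.

```bash
python3 -c "
import cv2,numpy as np
cv2.imwrite('pics/c8.png',np.vstack([cv2.resize(cv2.imread('pics/A7.png'),(400,300)),cv2.resize(cv2.imread('pics/B7.png'),(400,300))]))"
```

```text
(no output)
```

View pics/c8.png

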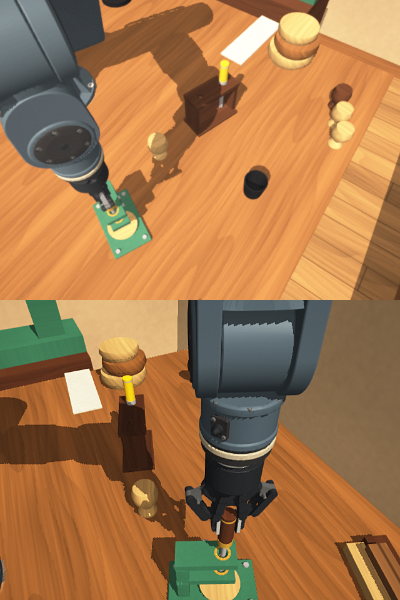

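The boring rod is threaded through both bushings of the guide and is held still by its handle. I handed the job in at about 13.6 s on the robot's clock, out of 61 s.

- **What I did:** I gripped the handle about 15 mm above its centre and drew it straight up out of the rack. I carried it away from the chisel and over the goblet, corrected the alignment by about 3 mm and then 1 mm, and lowered it through the upper and then the lower bushing.
- **Force:** After every lowering move the wrist force read under about 3 N, roughly the rod's own weight, so nothing was forced.
- **Depth:** The tip could not be seen directly under the lower arm. From the tool height and earlier measurements it is at about z = 0.042–0.046, so it shows 19–23 mm below the lower arm and hangs over 20 mm above the blank. Two estimates of the tip's offset from the tool differed by about 4 mm, which is where that spread comes from.
- **Seating:** The last pictures show steel inside the lower ring. The handle's lower edge is where it should be for that depth.
- **Chisel, goblet and cup:** My pixel comparison of them flagged large differences in several crops. I only looked into this after handing in. The saved pictures show the arm's shadow on the goblet and rack and the arm hiding the cup in the side view. All three still stand, and look to be where they were.

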